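# Press the bottle opener into the picnic-box insert

### The job

Pack the bottle opener into the open wooden picnic box: lay it in the wide, long cutout that was made for it and press it down between the rubber grips until it is fully home on the cutout's floor. Leave the peeler where it lies.

Things in the scene. Friction and masses are not known exactly. Their poses are not given: they have to be found in the camera images.
- opener: bottle opener lying flat: long black handle, steel loop head; acts as a block 174 x 41 x 20 mm, about 80 g. Origin at the centre of its underside; x along its length, y across, z up. Grip it across its 41 mm width at mid-length. It and the peeler may have swapped places.
- peeler: slim peeler, dark blue handle and thin steel blade, 170 x 25 x 18 mm, lying flat beside the opener; origin at the centre of its underside, x along its length. Not to be handled. (Mind the wall cabinet over the right end of the worktop: its underside is 0.30 m up, from x = 0.46 m and y = -0.52 m outward.)
- picnic_box: open dark wooden box fixed to the worktop, 230 (x) x 280 (y) x 38 mm high; light wooden insert, top 32 mm up: the opener's wide cutout, behind it (+x) a narrow 30 mm one, at the +y end a round one with a candle. Across the opener's cutout at its middle: a finger notch, 56 mm wide along y, from 82 mm before to 75 mm behind, floor 4 mm up. Origin: centre of underside; y along the long side.
- opener_cutout (a point): centre of the floor of the opener's cutout, 18 mm below the insert's top; axes as the box, so it is long along y: 184 x 46 mm, edges sloping out over the top 10 mm to 198 x 60. Sprung rubber grips bulge from its long sides 58 mm either side of the middle: laid in loosely, the opener stops on them, level or askew, about 8 mm up; some 10 N down at its middle seats and holds it. Either way round.
There are look-alikes about, which are no part of the job. There is more than one size of the opener; the one meant has the size given above.

How it is judged:
By the outcome, as a careful person would: the job done as asked, in the order asked, and still so for the second after the job is handed in, with the robot touching nothing.
It also fails if it takes over 51 s, if anything falls off the work surface, if the arm or the gripper's body presses on something with over 40 N, if the wrist force passes 120 N, or if a joint passes its speed limit or range.

### The arm

A 7-joint arm with a two-finger parallel gripper is mounted at the origin on a cart in front of the work surface, level with it; the furniture and walls round the work are solid. World frame = base frame: x ahead of the robot, y to its left, z up, the work surface at z = 0. Lengths are in m, angles in rad, forces in N, time in s.
With the tool pointing down it reaches from about 0.4 to 0.85 m from the base axis. Payload 10.4 kg.
Tool frame: the origin (TCP) lies between the finger pads; the fingertips stand 11 mm ahead of it and the grasp point (between the pads) lies 8 mm behind it; z points along the fingers, y is the direction in which the jaws open and shut (so a half turn about z gives the same grasp; the last joint's range is limited). The gripper opens to 87 mm and grips with 3 to 60 N. Pads are 19 mm wide; open, the fingers measure 117 mm over their backs; the gripper's body (75 mm by 190 mm) begins 51 mm behind the grasp point.
Start: joints at [1.188, 0.332, -0.065, 1.46, 0.022, 1.35, -0.088], TCP at [0.22, -0.585, 0.234] pointing down, gripper open.
Joint ranges: [-2.6, 2.6], [-0.5, 2.12], [-1.47, 1.34], [0.16, 2.42], [-1.27, 4.41], [0.06, 2.06], [-2.6, 2.6]. Speed limits (rad/s): [2.22, 2.22, 2.79, 2.79, 3.14, 3.14, 3.14].

### API

Orientations are given as a unit quaternion [x, y, z, w].
In Python, from bench import r, eyes gives the robot as it stands.
- The arm moves only by the shell command python3 -m inch 'ROWS' [FORCE]. ROWS is a JSON object of lists of equal length, an entry for each row: "translation": the shift along the world's x, y, z scaled (see below), a list of three; "rot": the turn, a rotation vector about the world's x, y, z scaled (see below), a list of three; "jaw": the finger opening in mm, from 0 to 87. In form: {"translation": [[tx, ty, tz], ...], "rot": [[ax, ay, az], ...], "jaw": [jaw, ...]}. A call has 1 to 20 rows; each row is the pose to reach, as a shift and turn from the pose measured when the call began; what a row does not reach only later rows make up. The controller multiplies each number of a shift by 100 mm and each number of a turn by 60 degrees. A row lasts 1/10 s, in which the tool goes at most 50 mm and 8.59 degrees, less where a joint would pass 70% of its speed; a pose out of reach is approached as far as the arm can. A call with a number of a shift or a turn outside -1 to 1 is refused whole. A call with a gripper value outside its range is refused whole. The fingers move at their own pace and stop on an object; FORCE is the grip in N (left out, the last holds). Time passes only in rows, so rows that repeat a pose let the fingers close. It gives the time, the measured TCP pose, the force and the opening at its end, in the units of the state.
- r.read_state(): the state, without advancing time (a new reading comes with each control period).
- eyes.camera(name): name is "scene" or "top"; returns the picture (480x640x3 uint8, blue, green, red); there is no depth.
- eyes.calibration(name): a dict with "fx", "fy", "cx", "cy" (pixels), "distortion" ([k1, k2, p1, p2, k3] as OpenCV has them; the pictures are not rectified), "R" (3x3) and "t" (3): a world point X has camera coordinates R X + t. Camera axes: x right, y down, z forward; pixel columns grow to the right and rows downward; lengths in m; the calibration is good to about 2 mm. A picture is of the moment at which its call begins. calibration takes no time and is no camera call.
- r.close_job(): hands the job in, once; it reports no verdict.
The state is a dict: "time": time; "joint_positions": joint angles; "joint_vel": joint speeds; "joint_torque": joint torques, N m; "ee_pos": TCP position; "eef_rot": TCP orientation; "ft_force": force on the tool from outside, world axes, zero at the start; "torque": the same for the moment, N m; "width": finger opening in m.
Only numpy, scipy, OpenCV 4.12 (cv2) and the standard library are available. Lean on these libraries where they do the work, as an engineer would, in place of code of your own. Each camera call takes 0.05 s, during which the arm holds its last target. There are 200 camera calls.

## Working session

There is one attempt and no reset: what is moved stays moved. The work goes in short steps, Python scripts to look and compute and a shell command to move; the robot and the scene stay as the last step left them, time stands still between calls to the robot, and variables do not carry over. Pictures are saved under pics/ and viewed, about 8 in all and at most 12, crops included, and the job is handed in when it is done.

```bash
mkdir -p pics; ls; python3 - <<'E'
from bench import r, eyes
import cv2
for n in("scene","top"):
    cv2.imwrite(f"pics/{n}0.png",eyes.camera(n)); c=eyes.calibration(n); print(n,c)
s=r.read_state(); print({k:s[k] for k in("time","ee_pos","eef_rot","ft_force","width")})
E
```

```text
pics
scene {'fx': 555.2715703953908, 'fy': 555.2715703953908, 'cx': 317.0293791887349, 'cy': 233.32402652649108, 'distortion': array([-0.0600101,  0.       ,  0.       ,  0.       ,  0.       ]), 'R': array([[ 0.86482765, -0.50174163,  0.01812375],
       [-0.24185318, -0.4479612 , -0.86071935],
       [ 0.43997747,  0.7399906 , -0.50875704]]), 't': array([-0.35223108,  0.17714325,  0.79626441])}
top {'fx': 453.3810500152469, 'fy': 453.3810500152469, 'cx': 318.62285872894074, 'cy': 232.94442054036242, 'distortion': array([0.02460291, 0.        , 0.        , 0.        , 0.        ]), 'R': array([[-0.02044926, -0.99887963,  0.04267695],
       [-0.98683849,  0.01331723, -0.16115968],
       [ 0.16041078, -0.04541086, -0.98600519]]), 't': array([0.03322696, 0.46026112, 0.80943621])}
{'time': 0.1, 'ee_pos': array([ 0.21996685, -0.58467607,  0.23282673]), 'eef_rot': array([ 9.83859396e-01,  1.78942155e-01, -1.37075731e-04, -6.12020611e-04]), 'ft_force': array([ 0.54671017,  0.6429771 , -0.89364738]), 'width': 0.08721910516954581}
```

View pics/scene0.png

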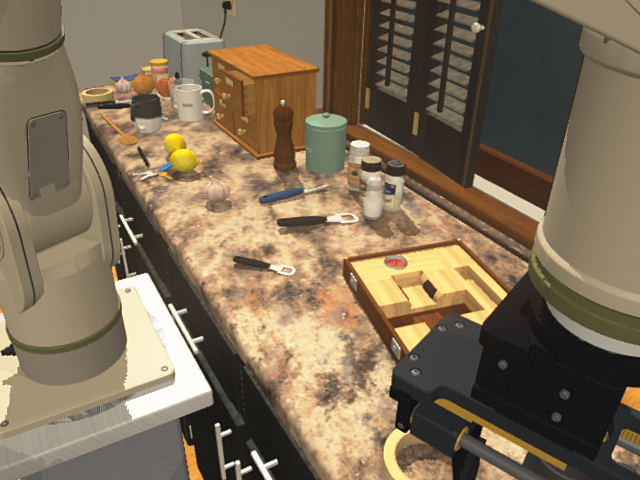

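View pics/top0.png

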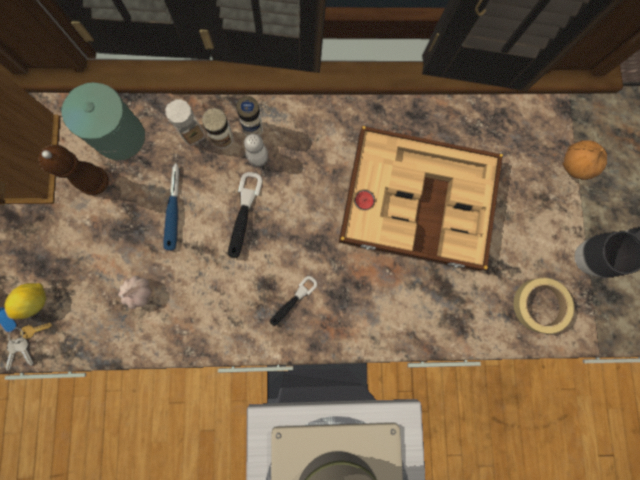

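The top view shows the long opener at about (245,213), handle end (236,254), loop end (250,175). A shorter look-alike lies at (293,300), the peeler at (172,207), and the box has corners near (362,128), (501,155), (487,270), (341,240).

```bash
cat > h.py <<'E'
import numpy as np, cv2
from bench import r, eyes
def ray(n,uv,z):
    c=eyes.calibration(n);K=np.array([[c['fx'],0,c['cx']],[0,c['fy'],c['cy']],[0,0,1]])
    p=cv2.undistortPoints(np.array(uv,float).reshape(-1,1,2),K,np.array(c['distortion'])).reshape(-1,2)
    R=np.array(c['R']);o=-R.T@np.array(c['t']);d=np.c_[p,np.ones(len(p))]@R
    return (o+d*((z-o[2])/d[:,2])[:,None])[:,:2]
def proj(n,X):
    c=eyes.calibration(n);K=np.array([[c['fx'],0,c['cx']],[0,c['fy'],c['cy']],[0,0,1]])
    return cv2.projectPoints(np.array(X,float).reshape(-1,1,3),cv2.Rodrigues(np.array(c['R']))[0],np.array(c['t']),K,np.array(c['distortion']))[0].reshape(-1,2)
E
python3 - <<'E'
from h import *
t=cv2.imread('pics/top0.png')
a=cv2.resize(t[115:280,335:510],None,fx=3.2,fy=3.2,interpolation=2)
b=cv2.resize(t[160:265,220:275],None,fx=4,fy=4,interpolation=2)
o=np.zeros((540,800,3),np.uint8);o[:a.shape[0],:a.shape[1]]=a;o[:b.shape[0],570:570+b.shape[1]]=b
cv2.imwrite('pics/crop.png',o)
print(ray('top',[[236,254],[252,174],[276,322],[313,280]],.01))
E
```

```text
[[0.42679124 0.181679  ]
 [0.58346871 0.15200373]
 [0.29867961 0.10679085]
 [0.37504013 0.03666451]]
```

View pics/crop.png

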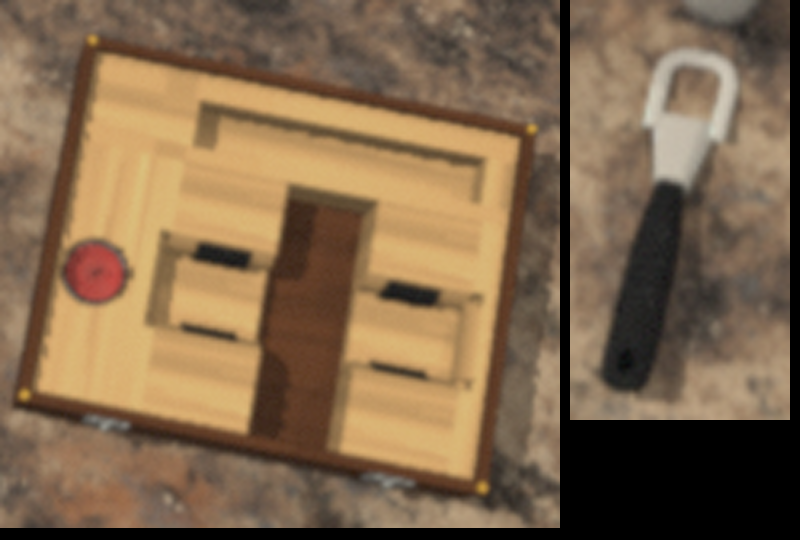

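The crop shows the cutout's ends at about (157,280) and (473,342), black grips at (222,255), (411,293), (209,332) and (398,371), and the rim corners as yellow dots. The opener has its loop end at the top.

```bash
python3 - <<'E'
from h import *
t=cv2.imread('pics/top0.png')
C=lambda L:(np.array(L,float)+.5)/3.2-.5+[335,115]
cor=ray('top',C([(93,41),(531,130),(482,488),(24,396)]),.038)  # far-left, far-right, near-right, near-left
print('sides',[np.linalg.norm(cor[i]-cor[i-1]).round(4) for i in range(4)]); bc=cor.mean(0)
ex=(cor[0]+cor[1]-cor[2]-cor[3]);ey=(cor[0]+cor[3]-cor[1]-cor[2])
ax=np.arctan2(ex[1],ex[0]);ay=np.arctan2(-ey[0],ey[1]);print('box',bc,'yaw',np.degrees([ax,ay]))
yaw=(ax+ay)/2;R=np.array([[np.cos(yaw),-np.sin(yaw)],[np.sin(yaw),np.cos(yaw)]])
for nm,L,z in[('cut corners',[(165,235),(480,296),(467,386),(150,325)],.032),('grips top',[(222,246),(411,283),(398,378),(209,339)],.03),
 ('notch',[(289,187),(375,203),(330,453),(250,433)],.032)]:
    w=ray('top',C(L),z);print(nm,((w-bc)@R*1000).round(1).tolist(),'mean',w.mean(0).round(4))
# opener mask
o=t[160:265,220:275].astype(int);hs=cv2.cvtColor(o.astype(np.uint8),cv2.COLOR_BGR2HSV)
blk=(o.max(2)<52)
wht=(hs[...,1]<45)&(hs[...,2]>125)
for nm,m in(('blk',blk),('wht',wht)):
    n,l,st,ce=cv2.connectedComponentsWithStats(m.astype(np.uint8)*255)
    i=[k for k in range(1,n) if st[k][1]>5]; i=max(i,key=lambda k:st[k][4]);ys,xs=np.where(l==i)
    print(nm,st[i]);w=ray('top',np.c_[xs+220,ys+160],.012 if nm=='blk' else .008)
    rc=cv2.minAreaRect((w*1000).astype(np.float32));print(rc,w.mean(0))
    globals()[nm+'w']=w
p=np.vstack([blkw,whtw]);print('all',cv2.minAreaRect((p*1000).astype(np.float32)))
d=whtw.mean(0)-blkw.mean(0);print('axis deg',np.degrees(np.arctan2(d[1],d[0])))
E
```

```text
sides [np.float64(0.2225), np.float64(0.2713), np.float64(0.2219), np.float64(0.272)]
box [ 0.52921409 -0.17502029] yaw [-12.42048658 -12.34856655]
cut corners [[2.6, 70.8], [4.3, -121.5], [-51.5, -121.3], [-53.4, 70.2]] mean [ 0.4998 -0.1946]
grips top [[3.5, 35.6], [4.3, -80.1], [-54.6, -80.8], [-54.2, 33.9]] mean [ 0.4997 -0.1919]
notch [[47.5, 2.1], [48.3, -50.8], [-107.4, -47.1], [-105.2, 1.2]] mean [ 0.4956 -0.1918]
blk [  9  46  20  51 543]
((470.50152587890625, 176.1748809814453), (22.448909759521484, 99.19133758544922), 77.80130004882812) [0.46756691 0.17678653]
wht [ 18  12  24  35 422]
((554.6517333984375, 157.9714813232422), (41.03008270263672, 67.30656433105469), 76.81265258789062) [0.55428316 0.15841162]
all ((504.9524230957031, 169.61679077148438), (41.03008270263672, 169.39744567871094), 76.81265258789062)
axis deg -11.963837948943896
```

```bash
python3 - <<'E'
from h import *
s=cv2.imread('pics/scene0.png')
def box(cx,cy,yaw,l,w,z):
    a=np.radians(yaw);u=np.array([np.cos(a),np.sin(a)]);v=np.array([-u[1],u[0]])
    return [[*(np.array([cx,cy])+i*l/2*u+j*w/2*v),z] for i,j in((1,1),(1,-1),(-1,-1),(-1,1))]
k=4;x0,y0=220,190;o=cv2.resize(s[y0:340,x0:x0+200],None,fx=k,fy=k,interpolation=2)
o=cv2.resize(s[y0:y0+150,x0+0:x0+200],None,fx=k,fy=k,interpolation=2)
big=cv2.resize(s[190:370,260:520],None,fx=3,fy=3,interpolation=2)
for b,c in((box(.504,.1695,-12.4,.174,.041,.010),(0,255,0)),(box(.4996,-.193,77.6,.198,.060,.032),(255,0,0)),(box(.4996,-.193,77.6,.184,.046,.014),(0,0,255))):
    p=proj('scene',b);cv2.polylines(big,[(((p-[260,190]+.5)*3)).astype(int)],True,c,1)
cv2.imwrite('pics/ov.png',big)
E
python3 -m inch '{"translation":[[0.4,0.5,0],[0.8,1,0],[0.8,1,0]],"rot":[[0,0,0.12],[0,0,0.25],[0,0,0.35]],"jaw":[87,87,87]}' >/dev/null
python3 -m inch '{"translation":[[0.4,0.5,0],[0.8,1,0],[0.8,1,0]],"rot":[[0,0,0.12],[0,0,0.25],[0,0,0.35]],"jaw":[87,87,87]}' >/dev/null
python3 -m inch '{"translation":[[0.4,0.5,0],[0.8,1,0],[0.8,1,0]],"rot":[[0,0,0.12],[0,0,0.25],[0,0,0.35]],"jaw":[87,87,87]}'
```

```text
time: 1.0
ee_pos: [0.4669, -0.2741, 0.2324]
eef_rot: [0.736, 0.677, 0.001, -0.002]
ft_force: [1.1, 0.2, -0.8]
width: 0.0874
```

View pics/ov.png

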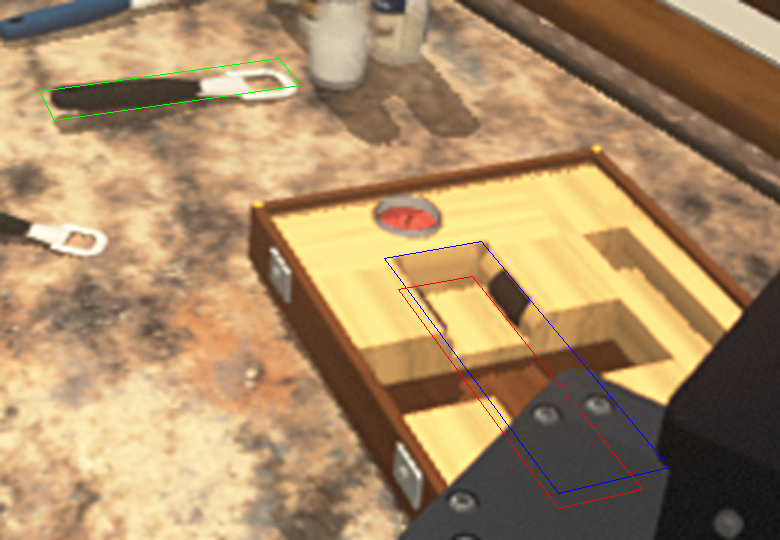

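The overlay agrees in the second view: the green opener outline and the blue and red cutout outlines sit on the real edges within about 2 mm. Continuing to above the opener.

```bash

python3 -m inch '{"translation":[[0,0.5,0],[0.1,0.95,0],[0.1,0.95,0]],"rot":[[0,0,0.12],[0,0,0.25],[0,0,0.3]],"jaw":[87,87,87]}' >/dev/null
python3 -m inch '{"translation":[[0,0.5,0],[0.1,0.95,0],[0.1,0.95,0]],"rot":[[0,0,0.12],[0,0,0.25],[0,0,0.3]],"jaw":[87,87,87]}' >/dev/null
python3 -m inch '{"translation":[[0,0.5,0],[0.1,0.95,0],[0.1,0.95,0]],"rot":[[0,0,0.12],[0,0,0.25],[0,0,0.3]],"jaw":[87,87,87]}' >/dev/null
python3 -m inch '{"translation":[[0,0.5,0],[0.1,0.95,0],[0.1,0.95,0]],"rot":[[0,0,0.12],[0,0,0.25],[0,0,0.3]],"jaw":[87,87,87]}' >/dev/null
python3 -m inch '{"translation":[[0,0,0],[0,0,0]],"rot":[[0,0,0],[0,0,0]],"jaw":[87,87]}'
python3 -c "
from h import *
from scipy.spatial.transform import Rotation as Q
s=r.read_state();print(Q.from_quat(s['eef_rot']).as_matrix().round(4),s['joint_positions'])"
```

```text
time: 2.4
ee_pos: [0.5076, 0.1343, 0.2332]
eef_rot: [0.171, 0.985, 0.004, -0.003]
ft_force: [-0.1, -0.5, 0.2]
width: 0.087
[[-0.9413  0.3376 -0.0053]
 [ 0.3376  0.9413  0.0085]
 [ 0.0079  0.0062 -1.    ]] [ 0.42566471  0.20407786 -0.85565424  1.68595267  0.14820912  1.32480325
  0.77026795]
```

```bash

python3 -m inch '{"translation":[[-0.03,0.35,-0.4],[-0.03,0.35,-0.8],[-0.03,0.35,-1],[-0.03,0.35,-1]],"rot":[[-0.008,-0.005,0.12],[-0.008,-0.005,0.12],[-0.008,-0.005,0.12],[-0.008,-0.005,0.12]],"jaw":[87,87,87,87]}' >/dev/null
python3 -m inch '{"translation":[[0,0,-0.4],[0,0,-0.6],[0,0,-0.6],[0,0,-0.6]],"rot":[[0,0,0],[0,0,0],[0,0,0],[0,0,0]],"jaw":[87,87,87,87]}'
python3 - <<'E'
from h import *
from scipy.spatial.transform import Rotation as Q
s=r.read_state();m=Q.from_quat(s['eef_rot']).as_matrix();print(s['ee_pos'],np.degrees(np.arctan2(m[1,1],m[0,1])),m[:,2])
t=eyes.camera('top');sc=eyes.camera('scene')
o=np.zeros((540,800,3),np.uint8);o[:,:400]=cv2.resize(t[130:265,190:290],(400,540));o[:450,400:]=cv2.resize(sc[140:290,240:373],(400,450));cv2.imwrite('pics/pre.png',o)
E
```

```text
time: 3.2
ee_pos: [0.5041, 0.1669, 0.072]
eef_rot: [0.111, 0.994, -0.001, -0.002]
ft_force: [0.1, -0.1, 1.0]
width: 0.0867
[0.50406668 0.16694992 0.07202896] 77.20364827356677 [-0.0041198  -0.00177777 -0.99998993]
```

View pics/pre.png

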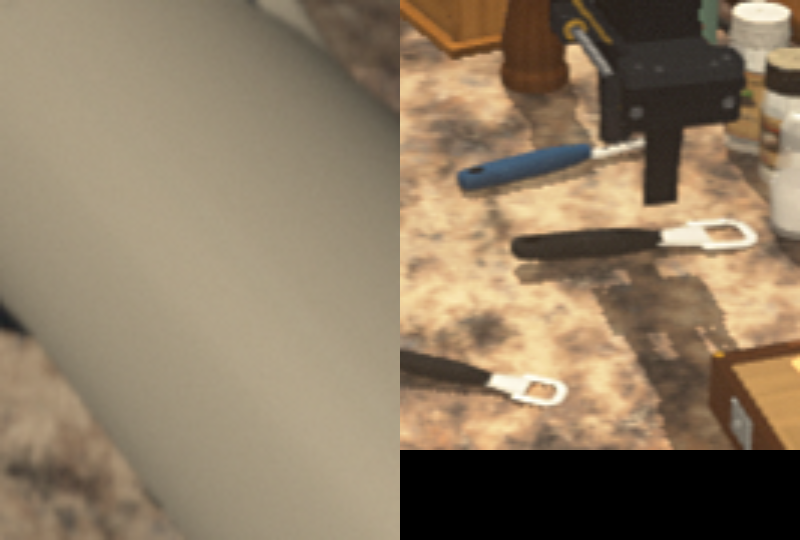

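The scene half shows the open fingers straddling the opener near (655,205), clear of the shakers. The top view is blocked by the arm. Descending and gripping.

```bash

python3 -m inch '{"translation":[[0,0.025,-0.25],[0,0.025,-0.45],[0,0.025,-0.57],[0,0.025,-0.57],[0,0.025,-0.57]],"rot":[[-0.002,-0.004,0],[-0.002,-0.004,0],[-0.002,-0.004,0],[-0.002,-0.004,0],[-0.002,-0.004,0]],"jaw":[87,87,87,87,87]}'
python3 -m inch '{"translation":[[0,0,0],[0,0,0],[0,0,0],[0,0,0],[0,0,0],[0,0,0]],"rot":[[0,0,0],[0,0,0],[0,0,0],[0,0,0],[0,0,0],[0,0,0]],"jaw":[60,45,30,30,30,30]}' 45
```

```text
time: 3.8
ee_pos: [0.505, 0.1701, 0.0165]
eef_rot: [0.111, 0.994, -0.002, 0.001]
ft_force: [-0.7, 0.8, -0.1]
width: 0.087
time: 4.4
ee_pos: [0.505, 0.1701, 0.0165]
eef_rot: [0.111, 0.994, -0.002, 0.001]
ft_force: [0.2, -0.4, 0.9]
width: 0.047
```

```bash

python3 -m inch '{"translation":[[0,0,0],[0,0,0],[0,0,0],[0,0,0]],"rot":[[0,0,0],[0,0,0],[0,0,0],[0,0,0]],"jaw":[30,30,30,30]}' 45
python3 -m inch '{"translation":[[0,0,0.15],[0,0,0.35],[0,0,0.6],[0,0,0.85],[0,0,1],[0,0,1]],"rot":[[0,0,0],[0,0,0],[0,0,0],[0,0,0],[0,0,0],[0,0,0]],"jaw":[30,30,30,30,30,30]}' 45
python3 - <<'E'
from h import *
sc=eyes.camera('scene')
cv2.imwrite('pics/lift.png',cv2.resize(sc[100:290,210:410],(600,570)))
E
```

```text
time: 4.8
ee_pos: [0.505, 0.17, 0.0165]
eef_rot: [0.111, 0.994, -0.002, 0.001]
ft_force: [0.4, 0.5, 0.2]
width: 0.0407
time: 5.4
ee_pos: [0.5061, 0.1705, 0.1188]
eef_rot: [0.111, 0.994, -0.001, 0.003]
ft_force: [0.3, 0.8, -2.2]
width: 0.041
```

View pics/lift.png

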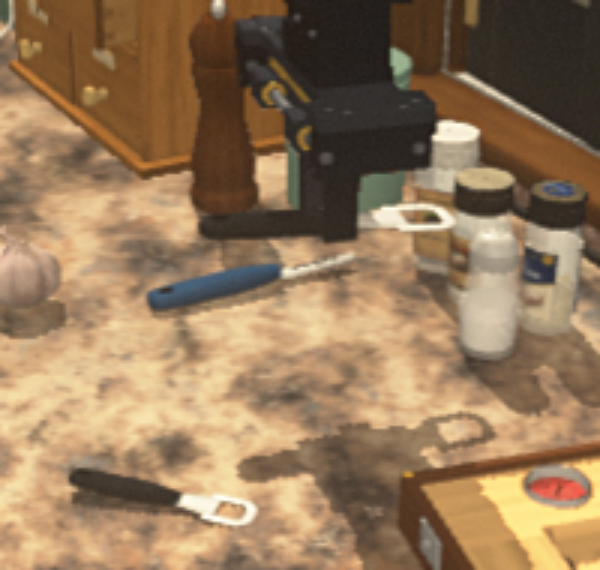

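The lift held: the opener is level in the jaws at 41 mm, handle tip near (198,226) and loop end near (453,217). Carrying it over with the turn of -90°.

```bash
python3 - <<'E'
from h import *
w=ray('scene',[[276,175.3],[361,172.3]],.112);print(w,w.mean(0),np.linalg.norm(w[1]-w[0]))
E
python3 -m inch '{"translation":[[0,-0.15,0],[0,-0.4,0],[0,-0.65,0],[0,-0.9,0],[0,-0.9,0]],"rot":[[0,0,-0.06],[0,0,-0.15],[0,0,-0.25],[0,0,-0.36],[0,0,-0.36]],"jaw":[30,30,30,30,30]}' >/dev/null
python3 -m inch '{"translation":[[0,-0.2,0],[0,-0.4,0],[0,-0.65,0],[0,-0.9,0],[0,-0.9,0]],"rot":[[0,0,-0.08],[0,0,-0.17],[0,0,-0.27],[0,0,-0.37],[0,0,-0.37]],"jaw":[30,30,30,30,30]}' >/dev/null
python3 -m inch '{"translation":[[0,-0.2,0],[0,-0.4,0],[0,-0.65,0],[0,-0.9,0],[0,-0.9,0]],"rot":[[0,0,-0.08],[0,0,-0.17],[0,0,-0.27],[0,0,-0.37],[0,0,-0.37]],"jaw":[30,30,30,30,30]}' >/dev/null
python3 -m inch '{"translation":[[0,-0.2,0],[0,-0.4,0],[0,-0.65,0],[0,-0.9,0],[0,-0.9,0],[0,-0.9,0]],"rot":[[0,0,-0.08],[0,0,-0.17],[0,0,-0.27],[0,0,-0.37],[0,0,-0.37],[0,0,-0.37]],"jaw":[30,30,30,30,30,30]}'
python3 - <<'E'
from h import *
from scipy.spatial.transform import Rotation as Q
s=r.read_state();m=Q.from_quat(s['eef_rot']).as_matrix();print(s['ee_pos'],np.degrees(np.arctan2(m[1,1],m[0,1])),m[:,2])
E
```

```text
[[0.42890182 0.19991166]
 [0.58328568 0.13434768]] [0.50609375 0.16712967] 0.16772898611772766
time: 7.55
ee_pos: [0.5028, -0.2021, 0.1127]
eef_rot: [0.78, 0.625, -0.005, -0.003]
ft_force: [-1.1, 0.5, -1.3]
width: 0.0407
[ 0.50276885 -0.20212114  0.11267717] -12.562570499691827 [-1.16203754e-02 -9.62958264e-04 -9.99932017e-01]
```

```bash
python3 - <<'E'
from h import *
print(proj('scene',[[.5061-.085,.1705+.0187,.112],[.5061+.085,.1705-.0187,.112]]))
cv2.imwrite('pics/tmp_t.png',eyes.camera('top'));t=cv2.imread('pics/tmp_t.png');s=eyes.camera('scene')
a=np.radians(77.4);u=np.array([np.cos(a),np.sin(a)]);v=np.array([-u[1],u[0]])
def B(z):return [[*(np.array([.5028,-.2021])+i*.087*u+j*.0205*v),z] for i,j in((1,1),(1,-1),(-1,-1),(-1,1))]
o=np.zeros((600,800,3),np.uint8)
for im,n,(x,y),k,ox in((t,'top',(330,110),2.2,0),(s,'scene',(330,180),2.2,400)):
    c=cv2.resize(im[y:y+272,x:x+181],None,fx=k,fy=k,interpolation=2)
    for z,col in((.096,(0,255,0)),(.116,(0,0,255))):
        p=proj(n,B(z));cv2.polylines(c,[((p-[x,y]+.5)*k).astype(int)],True,col,1)
    o[:c.shape[0],ox:ox+c.shape[1]]=c
cv2.imwrite('pics/held.png',o)
E
```

```text
[[274.84501571 178.16199896]
 [359.35313211 168.35855617]]
```

View pics/held.png

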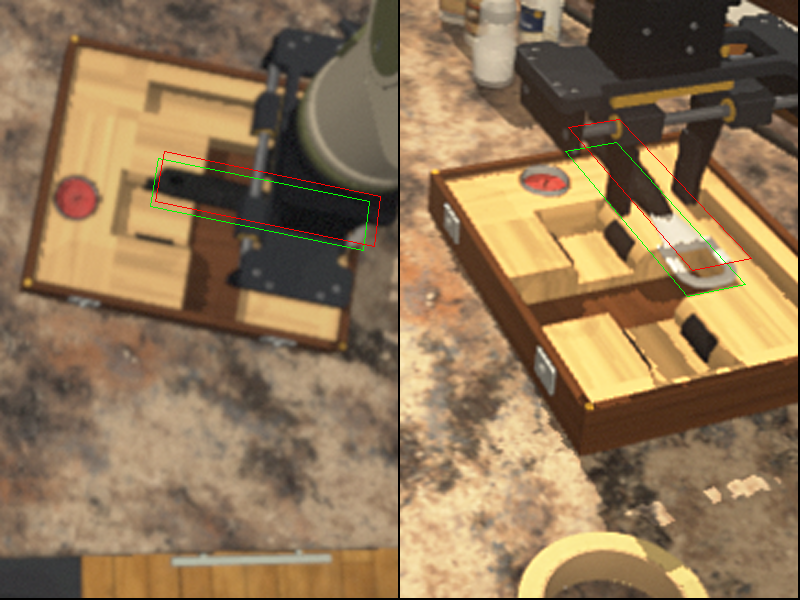

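```bash
python3 - <<'E'
from h import *
def plane(n,uv,c,yaw):
    a=np.radians(yaw);u=np.array([np.cos(a),np.sin(a)]);v=np.array([-u[1],u[0]])
    p0=ray(n,[uv],0)[0];p1=ray(n,[uv],.1)[0]; f=lambda p:(p-c)@v
    k=f(p0)/(f(p0)-f(p1)); p=p0+k*(p1-p0); return (p-c)@u*1000,k*100
c=np.array([.5061,.1705])
print('lift handle',plane('scene',[276,175.3],c,-12.6),'loop',plane('scene',[361,172.3],c,-12.6),'expected mid z',118.8-6.5)
c=np.array([.5028,-.2021]);u=np.array([np.cos(np.radians(77.4)),np.sin(np.radians(77.4))])
for z in(.1,.11,.12):print('top handle tip',z,(ray('top',[[397.3,193.2]],z)[0]-c)@u*1000)
for q in((712,283),(712,278)):print('held loop',plane('scene',[330+(q[0]-400)/2.2,180+q[1]/2.2],c,77.4))
E
```

```text
lift handle (np.float64(-84.57423201091677), np.float64(117.58878325821493)) loop (np.float64(91.01452055346984), np.float64(103.02737688213261)) expected mid z 112.3
top handle tip 0.1 91.74531632189374
top handle tip 0.11 93.41864289901218
top handle tip 0.12 95.09196947613054
held loop (np.float64(-82.34415220001922), np.float64(97.5551884152084))
held loop (np.float64(-81.35882797746365), np.float64(100.71738868198308))
```

The opener is pitched about 4.7° head-down in the jaws (handle end z≈118, loop end z≈103 mm) and is centred to within a few mm. I'll level it by tilting the tool and go down to just above the box.

```bash

python3 -m inch '{"translation":[[-0.04,0.055,0],[-0.04,0.055,-0.15],[-0.04,0.055,-0.3],[-0.04,0.055,-0.45],[-0.04,0.055,-0.5],[-0.04,0.055,-0.5]],"rot":[[-0.03,0.006,0],[-0.075,0.006,0],[-0.075,0.006,0],[-0.075,0.006,0],[-0.075,0.006,0],[-0.075,0.006,0]],"jaw":[30,30,30,30,30,30]}' 60
python3 - <<'E'
from h import *
from scipy.spatial.transform import Rotation as Q
S=r.read_state();m=Q.from_quat(S['eef_rot']).as_matrix();c0=S['ee_pos'];print(c0,np.degrees(np.arctan2(m[1,1],m[0,1])),m[:,2])
t=eyes.camera('top');s=eyes.camera('scene')
a=np.radians(77.6);u=np.array([np.cos(a),np.sin(a)]);v=np.array([-u[1],u[0]])
def B(c,l,w,z):return [[*(np.array(c)+i*l/2*u+j*w/2*v),z] for i,j in((1,1),(1,-1),(-1,-1),(-1,1))]
o=np.zeros((600,800,3),np.uint8)
for im,n,(x,y),k,ox in((t,'top',(380,160),4,0),(s,'scene',(380,220),4,400)):
    c=cv2.resize(im[y:y+150,x:x+100],None,fx=k,fy=k,interpolation=2)
    for b,col in((B(c0[:2],.174,.041,c0[2]-.0165),(0,255,0)),(B((.4996,-.193),.198,.06,.032),(255,0,0))):
        p=proj(n,b);cv2.polylines(c,[((p-[x,y]+.5)*k).astype(int)],True,col,1)
    o[:c.shape[0],ox:ox+c.shape[1]]=c
cv2.imwrite('pics/above.png',o)
E
```

```text
time: 8.25
ee_pos: [0.4984, -0.1959, 0.0619]
eef_rot: [0.779, 0.625, -0.032, 0.024]
ft_force: [-0.5, 0.7, -1.3]
width: 0.0407
[ 0.49838021 -0.19589257  0.06188947] -12.523293631402481 [-0.01935793 -0.07820899 -0.99674903]
```

View pics/above.png

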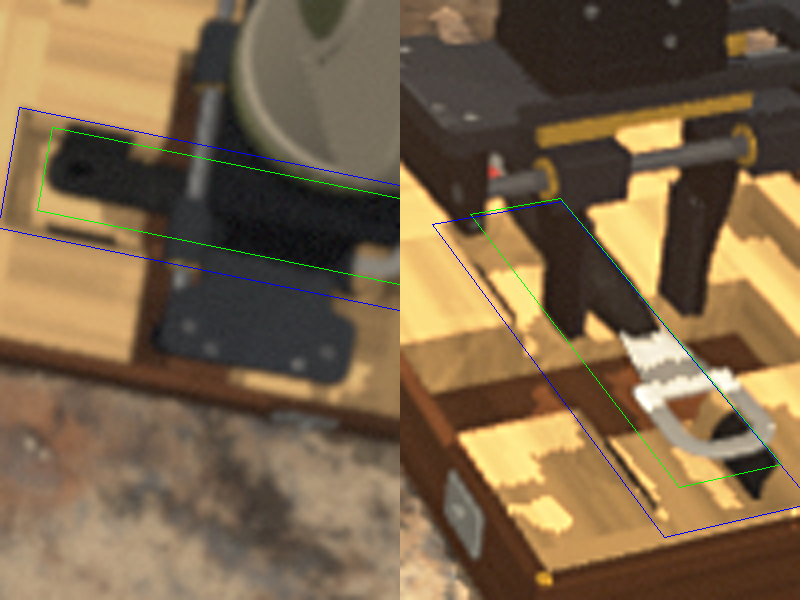

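Level and centred over the cutout: handle tip (55,170) inside the blue outline, loop end near (715,455), both matching the predicted outline. Lowering onto the grips.

```bash

python3 -m inch '{"translation":[[0.01,0,-0.05],[0.01,0,-0.1],[0.01,0,-0.15],[0.01,0,-0.19],[0.01,0,-0.22],[0.01,0,-0.22]],"rot":[[0,0,0],[0,0,0],[0,0,0],[0,0,0],[0,0,0],[0,0,0]],"jaw":[30,30,30,30,30,30]}' 60
python3 -m inch '{"translation":[[0,0,-0.02],[0,0,-0.04],[0,0,-0.06],[0,0,-0.06]],"rot":[[0,0,0],[0,0,0],[0,0,0],[0,0,0]],"jaw":[30,30,30,30]}' 60
```

```text
time: 8.95
ee_pos: [0.5002, -0.1959, 0.0409]
eef_rot: [0.779, 0.625, -0.032, 0.025]
ft_force: [0.4, 0.6, -1.1]
width: 0.0406
time: 9.35
ee_pos: [0.5003, -0.1963, 0.0351]
eef_rot: [0.779, 0.625, -0.032, 0.026]
ft_force: [-0.8, -0.8, 4.5]
width: 0.0407
```

Contact at about the expected height. Pressing on.

```bash

python3 -m inch '{"translation":[[0,0,-0.02],[0,0,-0.04],[0,0,-0.05],[0,0,-0.05]],"rot":[[0,0,0],[0,0,0],[0,0,0],[0,0,0]],"jaw":[30,30,30,30]}' 60
python3 -m inch '{"translation":[[0,0,-0.02],[0,0,-0.03],[0,0,-0.03]],"rot":[[0,0,0],[0,0,0],[0,0,0]],"jaw":[30,30,30]}' 60
```

```text
time: 9.75
ee_pos: [0.5003, -0.1972, 0.0307]
eef_rot: [0.78, 0.625, -0.032, 0.026]
ft_force: [-2.6, -3.0, 7.2]
width: 0.0409
time: 10.05
ee_pos: [0.5004, -0.1973, 0.0301]
eef_rot: [0.78, 0.625, -0.033, 0.026]
ft_force: [-13.0, 4.8, 33.6]
width: 0.0403
```

Hard stop at z=0.030, matching the predicted 0.0305 for a seated opener. Releasing, lifting and looking.

```bash

python3 -m inch '{"translation":[[0,0,0.02],[0,0,0.02],[0,0,0.02],[0,0,0.02],[0,0,0.02]],"rot":[[0,0,0],[0,0,0],[0,0,0],[0,0,0],[0,0,0]],"jaw":[50,65,65,65,65]}' 20
python3 -m inch '{"translation":[[0,0,0.2],[0,0,0.4],[0,0,0.8],[0,0,1],[0,0,1]],"rot":[[0,0,0],[0,0,0],[0.075,-0.006,0],[0.075,-0.006,0],[0.075,-0.006,0]],"jaw":[65,65,65,65,65]}'
python3 - <<'E'
from h import *
t=eyes.camera('top');s=eyes.camera('scene')
a=np.radians(77.6);u=np.array([np.cos(a),np.sin(a)]);v=np.array([-u[1],u[0]])
def B(c,l,w,z):return [[*(np.array(c)+i*l/2*u+j*w/2*v),z] for i,j in((1,1),(1,-1),(-1,-1),(-1,1))]
o=np.zeros((600,800,3),np.uint8)
for im,n,(x,y),k,ox in((t,'top',(380,160),4,0),(s,'scene',(380,220),4,400)):
    c=cv2.resize(im[y:y+150,x:x+100],None,fx=k,fy=k,interpolation=2)
    p=proj(n,B((.4996,-.193),.174,.041,.014+.010));cv2.polylines(c,[((p-[x,y]+.5)*k).astype(int)],True,(0,255,0),1)
    o[:c.shape[0],ox:ox+c.shape[1]]=c
cv2.imwrite('pics/rel.png',o)
E
```

```text
time: 10.55
ee_pos: [0.5002, -0.1972, 0.0317]
eef_rot: [0.78, 0.625, -0.033, 0.026]
ft_force: [0.3, -0.6, 0.2]
width: 0.0641
time: 11.05
ee_pos: [0.5018, -0.1984, 0.1347]
eef_rot: [0.781, 0.625, -0.004, -0.0]
ft_force: [0.1, 0.7, -0.2]
width: 0.0651
```

View pics/rel.png

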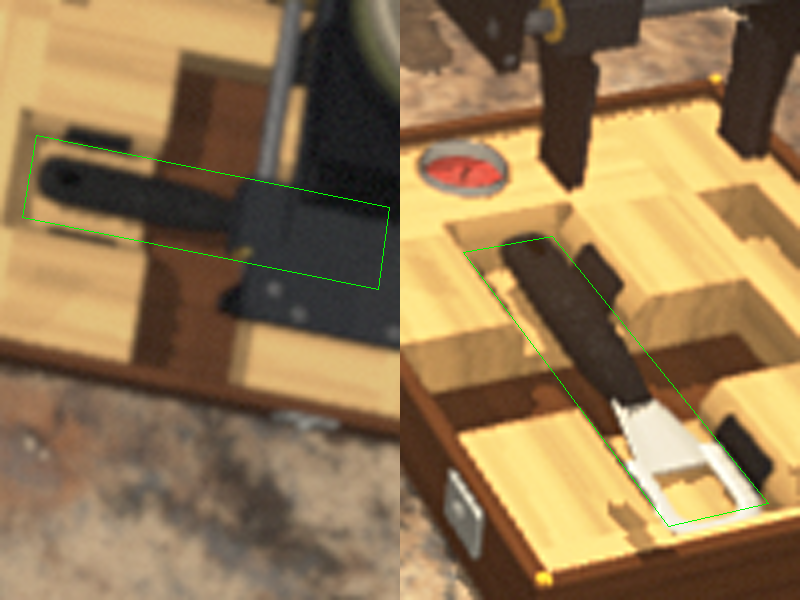

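The opener lies in the cutout between the grips (handle tip (45,175) top, loop end near (715,515) scene), matching the seated outline. I'll confirm by pressing down on its middle with closed fingers; contact is expected at TCP z≈0.045 if it's home.

```bash

python3 -m inch '{"translation":[[-0.02,0.02,-0.1],[-0.02,0.02,-0.2],[-0.02,0.02,-0.4],[-0.02,0.02,-0.6],[-0.02,0.02,-0.7],[-0.02,0.02,-0.7],[-0.02,0.02,-0.7],[-0.02,0.02,-0.7],[-0.02,0.02,-0.7],[-0.02,0.02,-0.7]],"rot":[[0,0,0],[0,0,0],[0,0,0],[0,0,0],[0,0,0],[0,0,0],[0,0,0],[0,0,0],[0,0,0],[0,0,0]],"jaw":[0,0,0,0,0,0,0,0,0,0]}' 20
python3 -m inch '{"translation":[[0,0,-0.05],[0,0,-0.1],[0,0,-0.14],[0,0,-0.16],[0,0,-0.16]],"rot":[[0,0,0],[0,0,0],[0,0,0],[0,0,0],[0,0,0]],"jaw":[0,0,0,0,0]}' 20
```

```text
time: 12.15
ee_pos: [0.4984, -0.1954, 0.0621]
eef_rot: [0.78, 0.625, -0.006, -0.002]
ft_force: [-0.2, 0.9, 0.1]
width: 0.0013
time: 12.65
ee_pos: [0.4982, -0.1953, 0.0457]
eef_rot: [0.78, 0.625, -0.006, -0.002]
ft_force: [-0.4, -0.5, -0.7]
width: 0.0004
```

```bash

python3 -m inch '{"translation":[[0,0,-0.01],[0,0,-0.02],[0,0,-0.03],[0,0,-0.03]],"rot":[[0,0,0],[0,0,0],[0,0,0],[0,0,0]],"jaw":[0,0,0,0]}' 20
```

```text
time: 13.05
ee_pos: [0.4984, -0.1954, 0.045]
eef_rot: [0.78, 0.625, -0.006, -0.002]
ft_force: [-11.4, 3.5, 28.1]
width: 0.0005
```

Stiff stop at exactly z=0.045 with 28 N, so it's home. Lifting clear for a last look.

```bash

python3 -m inch '{"translation":[[0,0,0.1],[0,0,0.4],[0,0,0.8],[0,0,1],[0,0,1]],"rot":[[0,0,0],[0,0,0],[0,0,0],[0,0,0],[0,0,0]],"jaw":[0,0,0,0,0]}' >/dev/null
python3 -m inch '{"translation":[[0,-0.3,0.3],[0,-0.6,0.6],[0,-1,0.8],[0,-1,0.8],[0,-1,0.8]],"rot":[[0,0,0],[0,0,0],[0,0,0],[0,0,0],[0,0,0]],"jaw":[0,0,0,0,0]}'
python3 - <<'E'
from h import *
t=eyes.camera('top');s=eyes.camera('scene')
o=np.zeros((600,800,3),np.uint8)
o[:,:400]=cv2.resize(t[130:280,380:480],(400,600));o[:600,400:]=cv2.resize(s[160:360,250:520],(400,600)) if 0 else cv2.resize(s[220:370,380:480],(400,600))
cv2.imwrite('pics/final.png',o)
E
```

```text
time: 14.05
ee_pos: [0.5, -0.2966, 0.2279]
eef_rot: [0.781, 0.625, -0.005, 0.0]
ft_force: [0.6, 1.3, -0.7]
width: 0.0006
```

View pics/final.png

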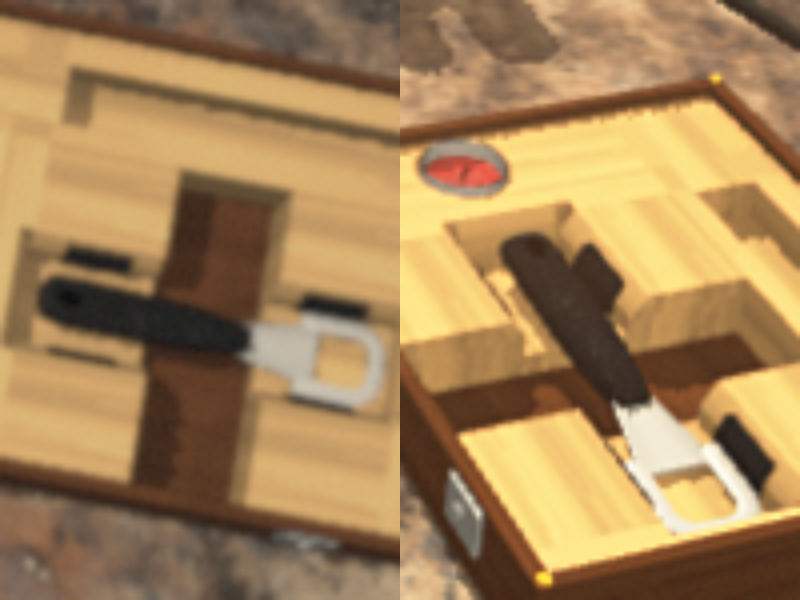

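The final view shows the opener in the cutout, loop end close to the cutout's end (385,370). There's time left, so I'll probe the height at the head and handle (±45 mm) to rule out tilt.

```bash

python3 -m inch '{"translation":[[-0.1,0.3,-0.3],[-0.1,0.58,-0.6],[-0.1,0.58,-1],[-0.1,0.58,-1],[-0.1,0.58,-1]],"rot":[[0,0,0],[0,0,0],[0,0,0],[0,0,0],[0,0,0]],"jaw":[0,0,0,0,0]}' 
python3 -m inch '{"translation":[[0,0,-0.3],[0,0,-0.55],[0,0,-0.7],[0,0,-0.76],[0,0,-0.8],[0,0,-0.8]],"rot":[[0,0,0],[0,0,0],[0,0,0],[0,0,0],[0,0,0],[0,0,0]],"jaw":[0,0,0,0,0,0]}'
```

```text
time: 14.65
ee_pos: [0.49, -0.2361, 0.1276]
eef_rot: [0.78, 0.626, -0.005, -0.001]
ft_force: [-0.3, -0.8, 1.2]
width: 0.0005
time: 15.25
ee_pos: [0.4905, -0.2364, 0.0484]
eef_rot: [0.78, 0.626, -0.005, -0.0]
ft_force: [-0.6, -0.3, 0.1]
width: 0.0009
```

```bash

python3 -m inch '{"translation":[[0,0,-0.01],[0,0,-0.02],[0,0,-0.03],[0,0,-0.04],[0,0,-0.04]],"rot":[[0,0,0],[0,0,0],[0,0,0],[0,0,0],[0,0,0]],"jaw":[0,0,0,0,0]}'
python3 -m inch '{"translation":[[0,0,0.1],[0,0,0.3],[0.2,0.4,0.3],[0.2,0.85,0.3],[0.2,0.85,0.3],[0.2,0.85,0.1],[0.2,0.85,0.04],[0.2,0.85,0.04]],"rot":[[0,0,0],[0,0,0],[0,0,0],[0,0,0],[0,0,0],[0,0,0],[0,0,0],[0,0,0]],"jaw":[0,0,0,0,0,0,0,0]}'
```

```text
time: 15.75
ee_pos: [0.4907, -0.2365, 0.0451]
eef_rot: [0.78, 0.626, -0.005, -0.0]
ft_force: [-2.4, 1.4, 9.6]
width: 0.0005
time: 16.55
ee_pos: [0.51, -0.1516, 0.0486]
eef_rot: [0.78, 0.626, -0.005, -0.001]
ft_force: [0.2, -1.2, -0.2]
width: 0.0002
```

```bash

python3 -m inch '{"translation":[[0,0,-0.01],[0,0,-0.02],[0,0,-0.03],[0,0,-0.04],[0,0,-0.04]],"rot":[[0,0,0],[0,0,0],[0,0,0],[0,0,0],[0,0,0]],"jaw":[0,0,0,0,0]}'
python3 -m inch '{"translation":[[0,0,0.1],[0,0,0.4],[0,0,0.8],[0,0,1],[0,0,1],[0,0,1]],"rot":[[0,0,0],[0,0,0],[0,0,0],[0,0,0],[0,0,0],[0,0,0]],"jaw":[0,0,0,0,0,0]}'
```

```text
time: 17.05
ee_pos: [0.5102, -0.1518, 0.0452]
eef_rot: [0.78, 0.626, -0.005, -0.001]
ft_force: [-2.2, 0.3, 4.1]
width: 0.0005
time: 17.65
ee_pos: [0.5103, -0.1519, 0.1457]
eef_rot: [0.78, 0.626, -0.005, -0.0]
ft_force: [-0.2, -0.2, -0.1]
width: 0.0003
```

Contact at 0.0451 (head), 0.0450 (middle) and 0.0452 (handle): level and home. Handing in.

```bash
python3 -c "
from bench import r
print(r.close_job())"
```

```text
the job is handed in; nothing more can be done
None
```

The full-size opener is packed in its cutout and pressed down between the rubber grips until it was fully home, and the job is handed in at 17.65 s of the 51 s.

- **How it went:** I gripped the opener across its 41 mm width and turned it 90° on the way to the box. It had pitched about 5° head-down in the jaws, so I levelled it before lowering it in. I pressed it down until it stopped hard at 34 N, then released it and pressed the middle again at 28 N with closed fingers.
- **Height checks:** Touching down at the head, middle and handle put the opener's top at 34.1, 34.0 and 34.2 mm. Fully home should be 34 mm, so it is level and on the floor.
- **Last pictures:** They show it lying between the grips. The gripper was clear of everything at hand-in.
- **Left alone:** I did not touch the peeler or the smaller look-alike opener. I did not take a separate closing picture of them.
- **Disagreement:** The two cameras differed by a few mm on where along the opener I held it, so I used a middle value. In the last picture the loop end sits close to the end of the cutout, but the touch checks found no tilt.

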